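# Close and clamp a battery housing for welding

### The job

Get the grey battery housing ready for welding: slide its white cover fully shut, then push the red clamp jaw down its bar by the black wings until the pad bears on the cover and the arm tilts by about 2 degrees and stays tilted when you let go. Only after that, swing the crank clockwise (seen from above) all the way round to its end stop so that the clamp is tight, and let go. Press firmly but not so hard that the cover could crack (40 N), and leave the housing in its nest and the spray can, yellow bin, carton and hex key where they are.

Things in the scene. Friction and masses are not known exactly. Their poses are not given: they have to be found in the camera images.
- station: Fixed fixture: black plinth (x -100..150, y +-155 mm) with aluminium plate, top 30 mm above the table; steel nest blocks to 50 mm height round the housing. Origin at table level under the clamp screw, z up. An upright clamp bar (20 x 10 mm) stands at x +105 mm, y 0, its cap ending 276 mm above the table. The red arm reaches from it along -x, over the housing, to the screw.
- housing: Loose grey battery housing (0.55 kg, varies), 90 (x) x 200 (y) x 50 mm, guide lips to 59 mm, standing on the plate in the nest (about 2 mm play), aligned with the station and centred under the clamp screw. Origin at the centre of its underside. Its cover slides along its y.
- cover (a joint): Opening of the white cover in m: 0 = fully shut (against the end stop), up to 0.1 = pulled out towards the housing's +y. It slides stiffly with about 2 N and stays where it is left.
- rib (a point): Middle of the top edge of the orange push rib across the cover's +y end: 60 mm long (housing x), 8 mm thick (y), 16 mm high; the cover's top at its foot is 86 mm above the table. Push it towards the housing's -y to shut the cover; shut, the rib's middle is 90 mm from the housing's middle (this point is 4 mm farther, on the outer face). Axes: the housing's.
- jaw (a joint): How far the free jaw has slid down the bar, m: 0 = top, growing downwards, at most 0.115. It rubs (12 N; its 0.5 kg weight helps, so about 7 N of push moves it down) and stays where it is left. The pad meets the shut cover at about 0.100 minus 0.0015 per rad of crank.
- tilt (a joint): Tilt of the red arm on the bar, rad: 0 = square, stop at 0.07. It grows, against a spring of about 2 N per mm at the pad, when the pad bears on the work and the jaw is pushed on: 4 mm past contact gives about 0.04 and needs about 15 to 17 N on the wing. It reads with about 0.01 of noise. Above 0.02 it is properly bound: friction on the bar holds it when let go.
- wing_left (a point): Point on the top face of the jaw's black grip wing on the station's +y side, 68 mm from the bar and abreast of it in x. Each wing is a bar 18 mm wide (x), 14 mm thick, reaching 18 to 90 mm from the bar's middle. Pressing down here moves the jaw. Axes: the arm's.
- wing_right (a point): The same on the station's -y side wing.
- screw_axis (a point): Point on the clamp screw's axis at the arm's mid-height, 105 mm from the bar; the arm's head here is 34 mm across and its top is 13 mm above this point. Axes are the arm's (z along the screw, y along the wings).
- crank (a joint): Turn of the screw's crank, rad: 0 = loose, 2.9 = end stop (tight), growing clockwise seen from above. At 0 the knob lies 265 degrees counter-clockwise from the station's +x (nearly -y of the screw); it swings past the station's -x side to nearly its +y side. Each rad lowers the pad 1.5 mm. It turns with about 2 N at the knob and stays where left.
- crank_knob (a point): Centre of the top of the crank's upright black knob: 15 mm diameter, 42 mm tall (its foot on the flat crank bar), 60 mm from the screw axis, its top 76 mm above the arm's mid-height. It does not spin on the crank.
- pad: Black round pressure pad, 26 mm across, on the clamp screw under the arm. Origin on the screw axis at the arm's mid-height; its face is 60 mm below.
- pad_face (a point): Centre of the pad's lower face.
- spraycan: Blue spray can, 52 mm diameter, 135 mm tall, upright near the fixture; origin at the centre of its underside. Leave alone.
- partsbin: Open yellow parts bin, 85 x 65 x 50 mm; origin at the centre of its underside. Leave alone.
- carton: Cardboard carton, 80 x 60 x 70 mm; origin at the centre of its underside. Leave alone.
- hexkey: Dark steel L hex key lying on the table, 120 mm long with a 40 mm short leg, 8 mm thick; origin at the middle of the long leg. Leave alone.

How it is judged:
On the way, in this order (a step that is already met when the one before it is completed fails the run):
1. the cover is fully shut (value of joint cover below 0.003 m), for 0.2 s.
2. the jaw has been pushed down until the pad bears on the cover, and stays tilted by at least 0.02 rad when let go, the crank still loose (below 1 rad) (contact force between pad and housing above 3 N and value of joint tilt above 0.02 rad and value of joint crank below 1 rad and contact force between the fingers and station below 0.3 N), for 0.3 s.
3. the crank has been swung round to its stop and the clamp is tight (value of joint crank above 2.65 rad and contact force between pad and housing above 8 N), for 0.2 s.
At the end, for the whole second after the job is handed in: The cover is within 3 mm of fully shut, the arm is tilted at least 0.02 rad, the crank is within 0.25 rad of its end stop, the pad presses on the cover with more than 8 N, and the housing stands level and still in its nest (within 8 mm) (all of step 3 and value of joint cover below 0.003 m and value of joint tilt above 0.02 rad and horizontal distance between housing and station below 0.008 m and angle between housing's own z axis and vertical below 0.05 rad and linear speed of housing below 0.01 m/s); the robot touches nothing.
It fails at once if the cover is pressed with more than 40 N by the pad (contact force between pad and housing above 40 N).
It fails at once if the housing is moved out of its nest by more than 12 mm (distance of housing from where it was at the start of the episode above 0.012 m).
It fails at once if the spray can, parts bin, carton or hex key is shifted by more than 20 mm (distance of any of spraycan, partsbin, carton, hexkey from where it was at the start of the episode above 0.02 m).
It also fails if it takes over 72 s, if anything falls off the work surface, if the arm or the gripper's body presses on something with over 40 N, if the wrist force passes 120 N, or if a joint passes its speed limit or range.

### The arm

A 7-joint arm with a two-finger parallel gripper is mounted at the origin on the work surface. World frame = base frame: x ahead of the robot, y to its left, z up, the work surface at z = 0. Lengths are in m, angles in rad, forces in N, time in s.
With the tool pointing down it reaches from about 0.425 to 0.95 m from the base axis. Payload 16.7 kg.
Tool frame: the origin (TCP) lies midway between the tips of the shut fingers; the grasp point (between the pads) lies 19 mm behind it (grasp_offset is the distance from the TCP to the grasp point, in m); z points along the fingers, y is the line along which they close (so a half turn about z gives the same grasp; the last joint's range is limited). The gripper opens to 94 mm and grips with 3 to 60 N. Pads are 16 mm wide; open, the fingers measure 119 mm over their backs; the gripper's body (75 mm by 177 mm) begins 78 mm behind the grasp point.
Start: joints at [1.065, 0.426, 0.074, 1.606, -0.034, 1.111, -0.067], TCP at [0.235, -0.633, 0.205] pointing down, gripper open.
Joint ranges: [-2.85, 2.85], [-0.5, 2.14], [-1.23, 1.37], [0.21, 2.46], [-1.02, 4.16], [0.16, 2.05], [-2.73, 2.73]. Speed limits (rad/s): [1.89, 1.89, 2.39, 2.39, 3.01, 3.01, 3.01].

### API

Orientations are given as a rotation vector (axis times angle).
In Python, from rig import get_obs, capture, camera_params, hand_in, grasp_offset gives the robot as it stands.
- The arm moves only by the tool move_arm, never from a script. Its argument "steps" is a list that holds one entry, the list of rows, each a list of 6 numbers: the shift along the tool's x, y, z each as a share of 25 mm, from -1 to 1, then the turn, a rotation vector about the tool's x, y, z each as a share of 5 degrees, from -1 to 1. A call has 1 to 20 rows; each row shifts and turns the commanded pose from where the row before left it, along the tool's axes as they then stand; what a row does not reach is not made up. A row lasts 1/12 s, in which the tool goes at most 41.7 mm and 7.16 degrees, less where a joint would pass 70% of its speed; a pose out of reach is approached as far as the arm can. A call with a number of a shift or a turn outside -1 to 1 is refused whole. A call with a gripper value outside its range is refused whole. "hand" is the closure, from -1 (fully open) to 1 (shut), set as the call begins (left out, the last holds). The fingers move at their own pace and stop on an object; the grip force is fixed at half the most. Time passes only in rows, so rows that do not move let the fingers close. It gives the time, the measured TCP pose, the force, the opening and the grip force at its end, in the units of the state.
- get_obs(): the state, without advancing time (a new reading comes with each control period).
- capture(name): name is "scene" or "top" or "wrist"; returns (picture, depth): 480x640x3 uint8, blue, green, red; 480x640 float32, m along the optical axis (not along the pixel's ray), 0 where there is no reading.
- camera_params(name): a dict with "K" (3x3 intrinsics, pixels), "rvec" (rotation vector, rad) and "tvec" (3), from world to camera coordinates, as OpenCV has them; the wrist camera has in their place "T_tool_cam" (4x4, takes a point from camera to tool coordinates, whose origin is the TCP and whose axes are the flange's). Camera axes: x right, y down, z forward; pixel columns grow to the right and rows downward; lengths in m; the calibration is good to about 2 mm. The wrist camera is an equidistant fisheye: a pixel r from the principal point sees the ray r / f radians off the axis. A picture is of the moment at which its call begins: read the wrist's pose just before it. camera_params takes no time and is no camera call.
- hand_in(): hands the job in; it is judged then, once.
The state is a dict: "time_s": time; "qpos": joint angles; "joint_vel": joint speeds; "joint_efforts": joint torques, N m; "eef_pos": TCP position; "tool_rot": TCP orientation; "wrist_force": force on the tool from outside, world axes, zero at the start; "moment": the same for the moment, N m; "width": opening from 0.0 (shut) to 1.0 (fully open); "finger_force": force on a finger pad.
Only numpy, scipy, OpenCV 4.12 (cv2) and the standard library are available. Lean on these libraries where they do the work, as an engineer would, in place of code of your own. Each camera call takes 0.05 s, during which the arm holds its last target. There are 200 camera calls.

## Working session

There is one attempt and no reset: what is moved stays moved. The work goes in short steps, Python scripts to look and compute and a tool call to move; the robot and the scene stay as the last step left them, time stands still between calls to the robot, and variables do not carry over. Pictures are saved under pics/ and viewed, at most 10 in all, crops included, and the job is handed in when it is done.

Besides the shell and the picture viewer there is one more tool, called after "Emit:" as name([rows], argument=value, ...), one row to a line, values as JSON. move_arm: Moves the arm, as the interface text tells. Shift numbers are shares of 25 mm and turn numbers shares of 5 degrees, none past 1 either way. Its arguments: {"type":"object","properties":{"steps":{"type":"array"},"hand":{"type":"number"}},"required":["steps"]}

```bash
ls; mkdir -p pics
python3 - <<'E'
from rig import *
import cv2,numpy as np
o=get_obs();print({k:np.round(v,3) for k,v in o.items()},grasp_offset)
ims=[]
for n in("scene","top"):
    im,d=capture(n);cv2.imwrite(f"pics/{n}.png",im);np.save(f"pics/{n}d.npy",d);p=camera_params(n);print(n,p)
print(camera_params("wrist"))
E
```

```text
pics
{'time_s': np.float64(0.0), 'qpos': array([ 1.066,  0.427,  0.074,  1.607, -0.034,  1.111, -0.067]), 'joint_vel': array([-0.001,  0.001,  0.001, -0.004,  0.   ,  0.   ,  0.   ]), 'joint_efforts': array([ 3.0000e-03, -9.3580e+01,  3.6680e+00, -4.5417e+01, -4.9000e-02,
        2.0000e-02,  0.0000e+00]), 'eef_pos': array([ 0.235, -0.632,  0.205]), 'tool_rot': array([-3.091e+00, -5.560e-01,  1.000e-03]), 'wrist_force': array([-0.175, -0.245, -0.369]), 'moment': array([-0.003,  0.019, -0.016]), 'finger_force': np.float64(0.0), 'width': np.float64(1.001)} 0.0188
scene {'K': array([[455.37565749,   0.        , 313.90580544],
       [  0.        , 455.37565749, 243.60637806],
       [  0.        ,   0.        ,   1.        ]]), 'rvec': array([ 2.19096676,  1.49898575, -0.41076164]), 'tvec': array([-0.21530303, -0.35428493,  1.27804739])}
top {'K': array([[543.6971814 ,   0.        , 314.11264395],
       [  0.        , 543.6971814 , 237.44799982],
       [  0.        ,   0.        ,   1.        ]]), 'rvec': array([ 2.17037992, -2.10771837,  0.18528904]), 'tvec': array([-0.00423891,  0.57727781,  1.07897883])}
{'K': array([[371.64829954,   0.        , 323.43376631],
       [  0.        , 371.64829954, 237.42173331],
       [  0.        ,   0.        ,   1.        ]]), 'T_tool_cam': array([[ 5.41699364e-05, -9.72641464e-01, -2.32311386e-01,
         6.81383546e-02],
       [ 9.99999992e-01,  7.90240297e-05, -9.76797238e-05,
        -1.07257518e-04],
       [ 1.13365531e-04, -2.32311379e-01,  9.72641460e-01,
        -1.78433346e-01],
       [ 0.00000000e+00,  0.00000000e+00,  0.00000000e+00,
         1.00000000e+00]])}
```

View pics/scene.png

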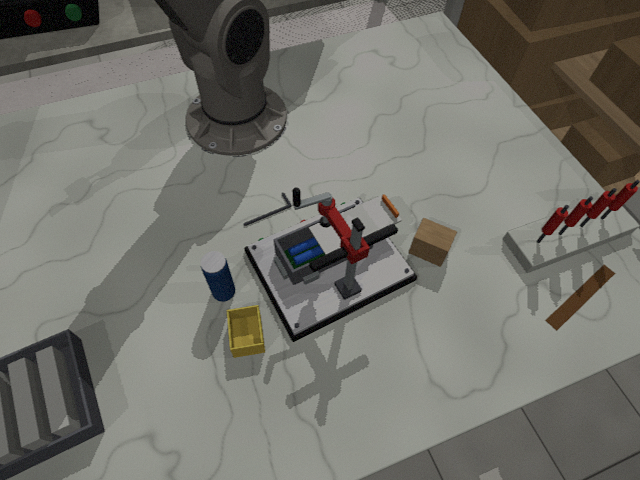

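View pics/top.png

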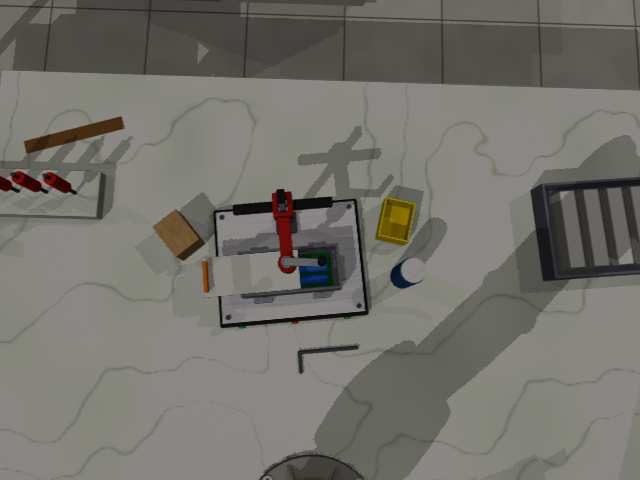

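The scene view shows the fixture with the cover pulled out towards +y. In the top view the orange rib is near (206,276), the knob at (322,262), the jaw wings run from (234,209) to (332,202), and the plinth corners are about (214,211), (356,199), (367,313) and (221,326).

```bash
cat > h.py <<'E'
from rig import *
import cv2,numpy as np
def cam(n):
    p=camera_params(n);R=cv2.Rodrigues(p["rvec"])[0];return p["K"],R,p["tvec"].ravel()
def ray(n,uv,z):
    K,R,t=cam(n);d=R.T@np.linalg.inv(K)@np.array([*uv,1.]);c=-R.T@t;return c+d*(z-c[2])/d[2]
def cloud(n,d):
    K,R,t=cam(n);v,u=np.mgrid[:480,:640];P=np.stack([(u-K[0,2])/K[0,0]*d,(v-K[1,2])/K[1,1]*d,d],-1);return (P-t)@R
def proj(n,P):
    K,R,t=cam(n);q=K@(R@np.asarray(P,float)+t);return q[:2]/q[2]
E
python3 - <<'E'
from h import *
im=cv2.imread("pics/top.png");d=np.load("pics/topd.npy");W=cloud("top",d)
hsv=cv2.cvtColor(im,cv2.COLOR_BGR2HSV);H,S,V=cv2.split(hsv)
v,u=np.mgrid[:480,:640];roi=(u>190)&(u<375)&(v>180)&(v<335)
# plate: height 0.02..0.035
m=roi&(d>0)&(abs(W[...,2]-.03)<.006)
m=m.astype(np.uint8);c=max(cv2.findContours(m,0,2)[0],key=cv2.contourArea)
hull=cv2.convexHull(c);r=cv2.minAreaRect(hull.astype(np.float32))
pts=np.array([ray("top",p,.03) for p in hull[:,0,:]])
rw=cv2.minAreaRect((pts[:,:2]*1000).astype(np.float32));print("plate mm",rw)
def show(n,m):
    m=m&(d>0);ys,xs=np.nonzero(m);P=W[m];print(n,m.sum(),"uv",xs.mean().round(1),ys.mean().round(1),"med",np.median(P,0).round(4),"zpct",np.percentile(P[:,2],[5,50,95]).round(4));return m
o=show("orange",roi&(S>150)&(H>8)&(H<20)&(V>90)&(u<230))
ys,xs=np.nonzero(o);rr=cv2.minAreaRect(np.array([ray("top",(x,y),.102)[:2]*1000 for x,y in zip(xs,ys)],np.float32));print(rr)
show("red",roi&(S>150)&((H<6)|(H>174))&(V>70)&(v<300))
for n,mm in(("wingL",(u>235)&(u<270)),("wingR",(u>298)&(u<330))):
    m=mm&(v>190)&(v<220)&(V<60)&(W[...,2]>.15);show(n,m)
show("knob",(abs(u-322)<10)&(abs(v-262)<10)&(V<60)&(W[...,2]>.2))
show("cap",(abs(u-282)<12)&(abs(v-196)<15)&(V<90)&(W[...,2]>.25))
for n,uv in(("head",(287,262)),("arm",(285,235)),("crankbar",(305,262)),("cover",(250,273)),("rib",(206,276))):print(n,W[uv[1],uv[0]].round(4))
for n,mm in(("can",(u>388)&(u<428)&(v>255)&(v<290)),("carton",(u>152)&(u<205)&(v>208)&(v<260)),("bin",(u>375)&(u<418)&(v>195)&(v<247))):
    m=mm&(W[...,2]>.03);P=W[m];print(n,P.min(0).round(3),P.max(0).round(3))
E
```

```text
plate mm ((529.0863037109375, 62.65972900390625), (233.9745635986328, 294.0646667480469), 6.757299423217773)
orange 111 uv 204.8 276.8 med [0.4858 0.2231 0.1023] zpct [0.099  0.1023 0.1059]
((484.8963317871094, 223.14503479003906), (57.06917190551758, 7.083094596862793), 6.637887477874756)
red 801 uv 283.8 230.0 med [0.564  0.0663 0.2105] zpct [0.2061 0.2105 0.2174]
wingL 359 uv 252.7 208.1 med [0.6007 0.1247 0.2057] zpct [0.2008 0.2057 0.2087]
wingR 325 uv 314.0 202.8 med [0.6137 0.0157 0.2054] zpct [0.2001 0.2054 0.2086]
knob 88 uv 321.6 260.4 med [5.024e-01 1.000e-04 2.733e-01] zpct [0.2339 0.2733 0.2763]
cap 131 uv 280.8 196.6 med [0.6059 0.0713 0.2757] zpct [0.2579 0.2757 0.2785]
head [0.5023 0.059  0.2329]
arm [0.5536 0.0654 0.2063]
crankbar [0.5035 0.0282 0.2308]
cover [0.4958 0.1376 0.0856]
rib [0.4858 0.2208 0.1023]
can [ 0.392 -0.201  0.031] [0.53  0.019 1.159]
carton [0.392 0.019 0.031] [0.623 0.341 1.159]
bin [ 0.392 -0.197  0.03 ] [0.669 0.019 1.159]
```

Emit:
move_arm([
  [[0,0,-1,0,0,-1],[0,0,-1,0,0,-1],[0,0,-1,0,0,-1],[0,0,-1,0,0,-1],[0,0,-1,0,0,-1],[0,0,-1,0,0,-1],[0,0,-1,0,0,-1],[0,0,-1,0,0,-1],[0,0,0,0,0,-1],[0,0,0,0,0,-1],[0,0,0,0,0,-1],[0,0,0,0,0,-1],[0,0,0,0,0,-1],[0,0,0,0,0,-1],[0,0,0,0,0,-1],[0,0,0,0,0,-0.28]],
], hand=1)

```text
time_s: 1.43
eef_pos: [0.235, -0.6326, 0.405]
tool_rot: [-2.08, -2.353, -0.001]
wrist_force: [-0.7, 0.7, 0.3]
width: 0.009
finger_force: 0.0
```

Emit:
move_arm([
  [[1,0.7,0,0,0,0],[1,0.7,0,0,0,0],[1,0.7,0,0,0,0],[1,0.7,0,0,0,0],[1,0.7,0,0,0,0],[1,0.7,0,0,0,0],[1,0.7,0,0,0,0],[1,0.7,0,0,0,0],[1,0.7,0,0,0,0],[1,0.7,0,0,0,0],[1,0.7,0,0,0,0],[1,0.7,0,0,0,0],[1,0.7,0,0,0,0],[1,0.7,0,0,0,0],[1,0.7,0,0,0,0],[1,0.7,0,0,0,0],[1,0.7,0,0,0,0],[1,0.7,0,0,0,0],[1,0.7,0,0,0,0],[1,0.7,0,0,0,0]],
])

```text
time_s: 3.1
eef_pos: [0.524, -0.0935, 0.4055]
tool_rot: [2.089, 2.346, 0.0]
wrist_force: [-0.1, -0.6, 0.1]
width: 0.006
finger_force: 0.0
```

Emit:
move_arm([
  [[1,-0.1,0,0,0,0],[1,-0.1,0,0,0,0],[1,-0.1,0,0,0,0],[1,-0.1,0,0,0,0],[1,-0.1,0,0,0,0],[1,-0.1,0,0,0,0],[1,0,0,0,0,0],[1,0,0,0,0,0],[1,0,0,0,0,0],[1,0,0,0,0,0],[1,0,0,0,0,0],[1,0,0,0,0,0],[1,0,0,0,0,0],[1,0,0,0,0,0],[0.2,0,0,0,0,0]],
])

```text
time_s: 4.35
eef_pos: [0.4653, 0.2596, 0.4054]
tool_rot: [-2.083, -2.35, -0.001]
wrist_force: [-0.8, 0.4, -0.8]
width: 0.004
finger_force: 0.0
```

Emit:
move_arm([
  [[0,0,1,0,0,0],[0,0,1,0,0,0],[0,0,1,0,0,0],[0,0,1,0,0,0],[0,0,1,0,0,0],[0,0,1,0,0,0],[0,0,1,0,0,0],[0,0,1,0,0,0],[0,0,1,0,0,0],[0,0,1,0,0,0],[0,0,1,0,0,0],[0,0,1,0,0,0],[0,0,0.4,0,0,0],[0,0,0,0,0,0]],
])

```text
time_s: 5.52
eef_pos: [0.4657, 0.2548, 0.0935]
tool_rot: [-2.086, -2.347, 0.005]
wrist_force: [-0.3, -0.5, -0.5]
width: 0.003
finger_force: 0.0
```

Emit:
move_arm([
  [[-0.5,0,0,0,0,0],[-0.5,0,0,0,0,0],[-0.5,0,0,0,0,0],[-0.5,0,0,0,0,0],[-0.5,0,0,0,0,0],[-0.5,0,0,0,0,0],[-0.3,0,0,0,0,0],[0,0,0,0,0,0]],
])

```text
time_s: 6.18
eef_pos: [0.4774, 0.1714, 0.0962]
tool_rot: [2.089, 2.344, 0.0]
wrist_force: [0.6, 0.0, -0.8]
width: 0.005
finger_force: 0.0
```

Emit:
move_arm([
  [[-0.2,0,0,0,0,0],[-0.2,0,0,0,0,0],[-0.1,0,0,0,0,0],[0,0,0,0,0,0]],
])

```text
time_s: 6.52
eef_pos: [0.4781, 0.1611, 0.0955]
tool_rot: [2.086, 2.349, -0.0]
wrist_force: [0.6, -0.3, 0.3]
width: 0.005
finger_force: 0.0
```

Run:
```python
from h import *
im,d=capture("scene");o=get_obs();print(o["wrist_force"],o["eef_pos"])
cv2.imwrite("pics/s2.png",cv2.resize(im[160:330,200:440],None,fx=3,fy=3))
```

```text
[ 0.46156338 -0.41997598 -0.23666356] [0.47793279 0.16128513 0.09545271]
```

View pics/s2.png

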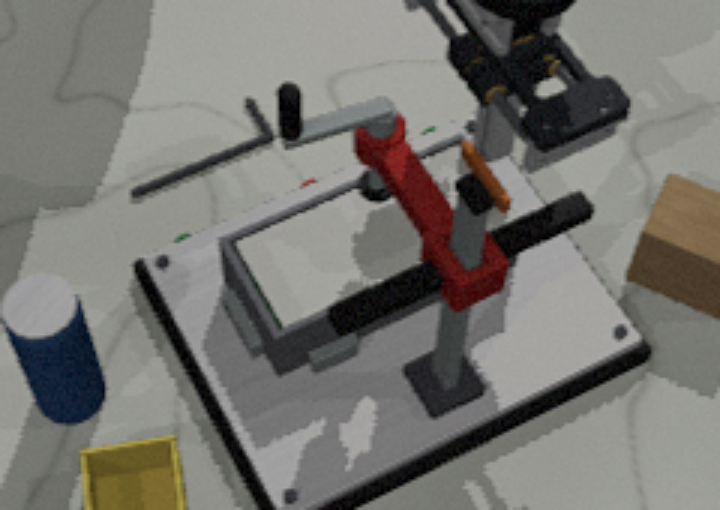

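The crop shows the cover almost shut, with the fingers behind the orange rib at about (485,170) and clear of the wing. I'll press a little more until the force rises.

Emit:
move_arm([
  [[-0.1,0,0,0,0,0],[-0.1,0,0,0,0,0],[0,0,0,0,0,0]],
])

```text
time_s: 6.82
eef_pos: [0.4784, 0.1579, 0.0956]
tool_rot: [-2.084, -2.349, -0.002]
wrist_force: [-2.0, 7.7, 0.5]
width: 0.004
finger_force: 4.2
```

Emit:
move_arm([
  [[-0.1,0,0,0,0,0],[0,0,0,0,0,0],[0,0,0,0,0,0]],
])

```text
time_s: 7.07
eef_pos: [0.4786, 0.1576, 0.096]
tool_rot: [-2.082, -2.35, -0.006]
wrist_force: [-4.9, 18.0, 3.3]
width: 0.0
finger_force: 9.1
```

Emit:
move_arm([
  [[0.6,0,0,0,0,0],[0,0,-1,0,0,0],[0,0,-1,0,0,0],[0,0,-1,0,0,0],[0,0,-1,0,0,0],[0,0,-1,0,0,0],[0,0,-1,0,0,0],[-0.4,1,0,0,0,0],[-0.4,1,0,0,0,0],[-0.4,1,0,0,0,0],[-0.4,1,0,0,0,0],[-0.3,0.7,0,0,0,0],[0,0,0,0,0,0]],
])

```text
time_s: 8.15
eef_pos: [0.6021, 0.1335, 0.2443]
tool_rot: [-2.089, -2.345, 0.001]
wrist_force: [-0.1, 0.1, -0.9]
width: 0.005
finger_force: 0.0
```

Run:
```python
from h import *
o=get_obs();print(o["wrist_force"],o["eef_pos"])
im,d=capture("top");cv2.imwrite("pics/t2.png",im);W=cloud("top",d)
hsv=cv2.cvtColor(im,cv2.COLOR_BGR2HSV);H,S,V=cv2.split(hsv);v,u=np.mgrid[:480,:640]
m=(S>150)&(H>8)&(H<20)&(V>90)&(u<290)&(u>205)&(v>240)&(v<330)
print("rib",m.sum(),np.median(W[m],0))
im,d=capture("scene");cv2.imwrite("pics/s3.png",cv2.resize(im[120:330,230:470],None,fx=3,fy=2.8))
```

```text
[-0.10795492  0.09759762 -0.93620104] [0.60213612 0.13353488 0.2443371 ]
rib 0 [nan nan nan]
  return _methods._mean(a, axis=axis, dtype=dtype,
  ret = um.true_divide(
```

View pics/s3.png

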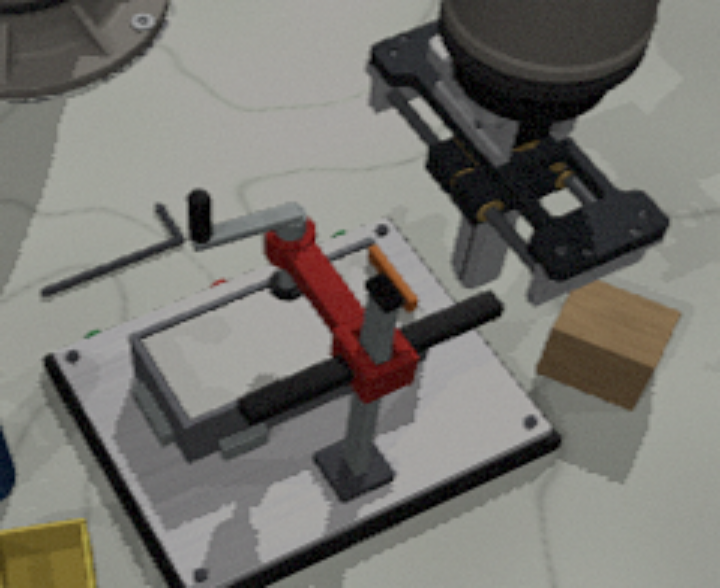

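The cover is shut: the white lid fills the housing, the rib is at (392,275) over the housing's end, and the gripper stands above the left wing. Next I press down on the wing.

Emit:
move_arm([
  [[0.2,-0.1,0.7,0,0,0],[0,0,0.6,0,0,0],[0,0,0.2,0,0,0],[0,0,0.2,0,0,0],[0,0,0,0,0,0]],
])

```text
time_s: 8.67
eef_pos: [0.5955, 0.1406, 0.203]
tool_rot: [-2.085, -2.349, 0.001]
wrist_force: [-1.3, 0.0, 2.5]
width: 0.005
finger_force: 1.2
```

Emit:
move_arm([
  [[0,0,0.25,0,0,0],[0,0,0.25,0,0,0],[0,0,0.25,0,0,0],[0,0,0.25,0,0,0]],
])

```text
time_s: 9.0
eef_pos: [0.5964, 0.1409, 0.1791]
tool_rot: [2.085, 2.349, 0.002]
wrist_force: [-3.8, 1.2, 7.6]
width: 0.004
finger_force: 3.9
```

Emit:
move_arm([
  [[0,0,0.2,0,0,0],[0,0,0.2,0,0,0],[0,0,0.2,0,0,0],[0,0,0.1,0,0,0],[0,0,0,0,0,0]],
])

```text
time_s: 9.42
eef_pos: [0.5962, 0.1408, 0.1612]
tool_rot: [2.086, 2.349, 0.001]
wrist_force: [-3.0, 0.1, 5.0]
width: 0.007
finger_force: 2.5
```

Emit:
move_arm([
  [[0,0,0.1,0,0,0],[0,0,0,0,0,0]],
])

```text
time_s: 9.58
eef_pos: [0.5962, 0.1408, 0.1589]
tool_rot: [2.085, 2.349, 0.001]
wrist_force: [-3.1, 0.6, 6.1]
width: 0.007
finger_force: 3.0
```

Emit:
move_arm([
  [[0,0,0.1,0,0,0],[0,0,0.1,0,0,0],[0,0,0,0,0,0]],
])

```text
time_s: 9.83
eef_pos: [0.5962, 0.1408, 0.1539]
tool_rot: [2.086, 2.349, 0.001]
wrist_force: [-3.0, 0.7, 5.9]
width: 0.002
finger_force: 3.1
```

Emit:
move_arm([
  [[0,0,0.06,0,0,0],[0,0,0,0,0,0]],
])

```text
time_s: 10.0
eef_pos: [0.5964, 0.1409, 0.1527]
tool_rot: [2.085, 2.349, 0.001]
wrist_force: [-3.8, 0.5, 7.0]
width: 0.009
finger_force: 3.8
```

Emit:
move_arm([
  [[0,0,0.06,0,0,0],[0,0,0,0,0,0]],
])

```text
time_s: 10.17
eef_pos: [0.5966, 0.1409, 0.1514]
tool_rot: [2.085, 2.349, 0.002]
wrist_force: [-3.9, 0.6, 10.0]
width: 0.002
finger_force: 4.9
```

Emit:
move_arm([
  [[0,0,0.06,0,0,0],[0,0,0,0,0,0]],
])

```text
time_s: 10.33
eef_pos: [0.5967, 0.141, 0.1501]
tool_rot: [2.085, 2.348, 0.002]
wrist_force: [-4.7, 0.1, 12.6]
width: 0.003
finger_force: 5.9
```

Emit:
move_arm([
  [[0,0,0.05,0,0,0],[0,0,0,0,0,0]],
])

```text
time_s: 10.5
eef_pos: [0.5969, 0.141, 0.149]
tool_rot: [2.085, 2.348, 0.003]
wrist_force: [-3.5, 0.5, 14.0]
width: 0.005
finger_force: 6.8
```

Emit:
move_arm([
  [[0,0,-0.3,0,0,0],[0,0,-1,0,0,0],[0,0,-1,0,0,0],[0,0,-1,0,0,0],[0,0,-1,0,0,0],[0,0,-1,0,0,0],[0,0,-1,0,0,0],[0,0,-1,0,0,0],[1,0,-1,0,0,0],[1,0,0,0,0,0],[1,0,0,0,0,0]],
])

```text
time_s: 11.42
eef_pos: [0.5878, 0.2158, 0.3575]
tool_rot: [2.086, 2.346, 0.005]
wrist_force: [-0.2, -0.1, 0.2]
width: 0.005
finger_force: 0.0
```

Run:
```python
from h import *
o=get_obs();print(o["wrist_force"],o["eef_pos"])
W=[];
for i in range(3):
    im,d=capture("scene");d[d==0]=np.nan;W.append(cloud("scene",d))
W=np.nanmedian(W,0);cv2.imwrite("pics/s4.png",cv2.resize(im[160:330,200:440],None,fx=3.3,fy=3.3))
# station coords
c,s=np.cos(.118),np.sin(.118);D=W-np.array([.503,.059,0]);X=D[...,0]*c+D[...,1]*s;Y=-D[...,0]*s+D[...,1]*c;Z=W[...,2]
hsv=cv2.cvtColor(im,cv2.COLOR_BGR2HSV);H,S,V=cv2.split(hsv)
red=(S>130)&((H<7)|(H>173))&(abs(Y)<.03)&(X>-.03)&(X<.14)&(Z>.1)
m=red&(X>.03)&(X<.085)&(abs(Y)<.012);
P=np.c_[X[m],Z[m]];P=P[P[:,1]>np.median(P[:,1])-.004]
print("arm",len(P),np.polyfit(P[:,0],P[:,1],1))
wm=(V<70)&(abs(X-.105)<.012)&(abs(Y)>.03)&(abs(Y)<.09)&(Z>.13)&(Z<.17);print("wing z",wm.sum(),np.percentile(Z[wm],[50,90]))
km=(V<70)&(abs(X+.005)<.02)&(abs(Y+.06)<.02)&(Z>.18)&(Z<.25);print("knob",km.sum(),X[km].mean(),Y[km].mean(),np.percentile(Z[km],[5,95]))
```

```text
[-0.1878274  -0.13696957  0.18739909] [0.58779865 0.21580147 0.35748115]
arm 224 [-0.0168584   0.15546887]
wing z 581 [0.15006959 0.15140994]
knob 110 -0.0011065018427546946 -0.06358638515669042 [0.184887   0.22243444]
```

View pics/s4.png

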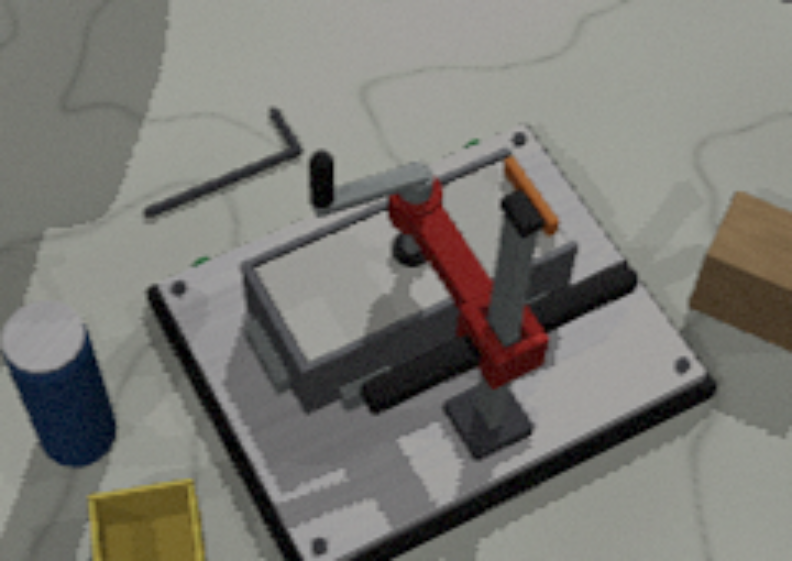

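The picture shows the jaw down with the pad on the shut cover at (408,250) and the wings resting low. I'll check the tilt against the picture from before the press.

```bash
cat > tilt.py <<'E'
from h import *
c,s=np.cos(.118),np.sin(.118)
def st(W):
    D=W-np.array([.503,.059,0]);return D[...,0]*c+D[...,1]*s,-D[...,0]*s+D[...,1]*c,W[...,2]
def slope(n,im,d,lo):
    X,Y,Z=st(cloud(n,d));H,S,V=cv2.split(cv2.cvtColor(im,cv2.COLOR_BGR2HSV))
    m=(S>130)&((H<7)|(H>173))&(abs(Y)<.010)&(X>.02)&(X<.082)&(Z>lo)
    x,z=X[m],Z[m];k=np.ones(len(x),bool)
    for _ in range(5):
        p=np.polyfit(x[k],z[k],1);r=z-np.polyval(p,x);k=(r>-.004)&(r<.006)
    return len(x),p
E
python3 - <<'E'
from tilt import *
for n in("scene","top"):
    print("before",n,slope(n,cv2.imread(f"pics/{n}.png"),np.load(f"pics/{n}d.npy"),.2))
    for i in range(3):
        im,d=capture(n);print(n,slope(n,im,d,.147))
E
```

```text
before scene (247, array([0.00137161, 0.20819636]))
scene (236, array([-0.02431774,  0.1557754 ]))
scene (233, array([-0.00905667,  0.15511066]))
scene (238, array([-0.02240266,  0.15562973]))
before top (383, array([0.00231489, 0.20871661]))
top (304, array([-0.01579904,  0.15597693]))
top (300, array([-0.02747172,  0.15679337]))
top (298, array([-0.01739962,  0.15618562]))
```

The tilt measures about 0.021 rad, which is marginal, so I'll press again, a little deeper.

Emit:
move_arm([
  [[-1,0,0,0,0,0],[-1,0,0,0,0,0],[-1,0,0,0,0,0],[0,0.1,1,0,0,0],[0,0.1,1,0,0,0],[0,0,1,0,0,0],[0,0,1,0,0,0],[0,0,1,0,0,0],[0,0,1,0,0,0],[0,0,1,0,0,0],[0,0,0.7,0,0,0],[0,0,0.3,0,0,0],[0,0,0,0,0,0],[0,0,0,0,0,0]],
])

```text
time_s: 13.03
eef_pos: [0.6016, 0.1409, 0.1554]
tool_rot: [-2.087, -2.349, -0.001]
wrist_force: [-0.1, 0.6, 0.8]
width: 0.006
finger_force: 0.0
```

Emit:
move_arm([
  [[0,0,0.15,0,0,0],[0,0,0.1,0,0,0],[0,0,0,0,0,0]],
])

```text
time_s: 13.28
eef_pos: [0.6025, 0.1413, 0.1498]
tool_rot: [2.085, 2.347, 0.004]
wrist_force: [-0.6, -0.3, 9.3]
width: 0.006
finger_force: 4.6
```

Emit:
move_arm([
  [[0,0,0.05,0,0,0],[0,0,0,0,0,0]],
])

```text
time_s: 13.45
eef_pos: [0.6027, 0.1414, 0.149]
tool_rot: [2.085, 2.347, 0.004]
wrist_force: [-0.1, -0.5, 12.5]
width: 0.004
finger_force: 6.1
```

Emit:
move_arm([
  [[0,0,0.05,0,0,0],[0,0,0,0,0,0]],
])

```text
time_s: 13.62
eef_pos: [0.6028, 0.1414, 0.148]
tool_rot: [2.085, 2.347, 0.005]
wrist_force: [-1.0, -0.6, 14.5]
width: 0.003
finger_force: 7.2
```

Emit:
move_arm([
  [[0,0,0.05,0,0,0],[0,0,0,0,0,0]],
])

```text
time_s: 13.78
eef_pos: [0.6029, 0.1414, 0.1469]
tool_rot: [2.085, 2.347, 0.005]
wrist_force: [0.2, -0.9, 16.6]
width: 0.002
finger_force: 8.0
```

Emit:
move_arm([
  [[0,0,-0.3,0,0,0],[0,0,-1,0,0,0],[0,0,-1,0,0,0],[0,0,-1,0,0,0],[0,0,-1,0,0,0],[0,0,-1,0,0,0],[0,0,-1,0,0,0],[0,0,-1,0,0,0],[1,0,-1,0,0,0],[1,0,0,0,0,0],[1,0,0,0,0,0]],
])

```text
time_s: 14.7
eef_pos: [0.5928, 0.2164, 0.3547]
tool_rot: [2.086, 2.346, 0.005]
wrist_force: [-0.0, 0.4, -0.3]
width: 0.003
finger_force: 0.0
```

Run:
```python
from tilt import *
for n in("scene","top"):
    for i in range(4):
        im,d=capture(n);print(n,slope(n,im,d,.145))
o=get_obs();print(o["eef_pos"],st(o["eef_pos"]),o["time_s"],o["qpos"].round(2))
K=[]
for i in range(1):
    X,Y,Z=st(cloud(n,d));V=im.max(2);m=(V<60)&(abs(X)<.025)&(abs(Y+.06)<.02)&(Z>.205)&(Z<.25);print("knob",m.sum(),np.median(X[m]),np.median(Y[m]),np.median(Z[m]))
    m=(abs(X-.105)<.02)&(abs(Y)<.015)&(Z>.265)&(Z<.29);print("cap",m.sum(),np.median(X[m]),np.median(Y[m]),np.median(Z[m]))
```

```text
scene (237, array([-0.02904345,  0.15498571]))
scene (234, array([-0.02423934,  0.15480644]))
scene (235, array([-0.02414617,  0.15473892]))
scene (235, array([-0.02766556,  0.15495192]))
top (258, array([-0.02866301,  0.15575963]))
top (243, array([-0.02068439,  0.15526205]))
top (237, array([-0.04154057,  0.15669026]))
top (234, array([-0.02142061,  0.15512386]))
[0.59277316 0.21426412 0.35227519] (np.float64(0.10742756040052538), np.float64(0.14361576350819186), array(0.35227519)) 15.1 [ 0.17  0.37 -0.84  1.48  0.27  1.42 -0.56]
knob 54 -0.005260191629447334 -0.05843189065962259 0.22071120153281054
cap 124 0.10517567569261307 0.0003974194754040499 0.27598758075340346
```

Tilt is now about 0.03 rad and holds. The knob top sits at station (-5,-58) mm, z 0.221, so I'll go to its +x side.

Emit:
move_arm([
  [[-1,-0.4,0,0,0,0],[-1,-0.4,0,0,0,0],[-1,-0.4,0,0,0,0],[-1,-0.4,0,0,0,0],[-1,-0.4,0,0,0,0],[-1,-0.4,0,0,0,0],[-1,-0.4,0,0,0,0],[-1,-0.5,0,0,0,0],[0,0,0,0,0,0],[0,0,1,0,0,0],[0,0,1,0,0,0],[0,0,1,0,0,0],[0,0,0.6,0,0,0],[0,0,0,0,0,0]],
])

```text
time_s: 16.27
eef_pos: [0.5326, 0.0062, 0.2594]
tool_rot: [-2.085, -2.346, 0.004]
wrist_force: [-0.9, 0.2, 0.0]
width: 0.007
finger_force: 0.0
```

Run:
```python
from tilt import *
o=get_obs();print(o["eef_pos"],st(o["eef_pos"]),o["time_s"],o["qpos"].round(2))
im,d=capture("scene");cv2.imwrite("pics/s5.png",cv2.resize(im[160:330,200:440],None,fx=3.3,fy=3.3))
```

```text
[0.53261543 0.00624427 0.25944523] (np.float64(0.023198748320251254), np.float64(-0.05587538426040102), array(0.25944523)) 16.2667 [ 0.55  0.23 -0.78  1.82  0.17  1.17 -0.17]
```

View pics/s5.png

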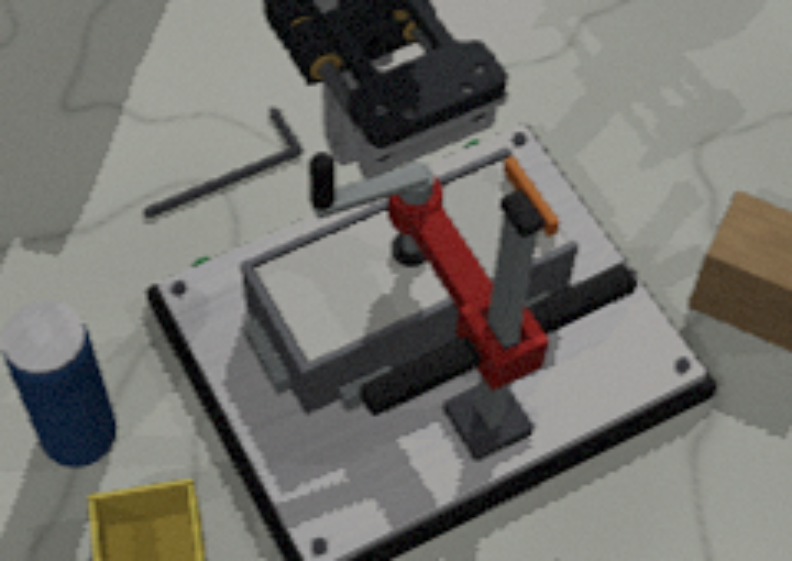

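The fingers are on the +x side of the knob (320,180), above the crank bar. I'll lower them and sweep the first half.

Emit:
move_arm([
  [[0,0,1,0,0,0],[0,0,1,0,0,0],[0,0,0.6,0,0,0],[0,0,0,0,0,0],[-0.14,-0.48,0,0,0,0],[-0.04,-0.5,0,0,0,0],[0.07,-0.5,0,0,0,0],[0,0,0,0,0,0]],
])

```text
time_s: 16.98
eef_pos: [0.4963, -0.0002, 0.199]
tool_rot: [2.085, 2.347, 0.001]
wrist_force: [0.6, 0.8, -0.3]
width: 0.009
finger_force: 0.0
```

Emit:
move_arm([
  [[0.17,-0.47,0,0,0,0],[0.26,-0.42,0,0,0,0],[0.35,-0.36,0,0,0,0],[0.42,-0.28,0,0,0,0],[0.47,-0.19,0,0,0,0],[0.49,-0.09,0,0,0,0],[0,0,0,0,0,0]],
])

```text
time_s: 17.57
eef_pos: [0.4456, 0.0508, 0.1976]
tool_rot: [2.083, 2.352, 0.0]
wrist_force: [-0.8, -1.2, 1.4]
width: 0.005
finger_force: 0.6
```

Run:
```python
from tilt import *
o=get_obs();print(o["eef_pos"],st(o["eef_pos"]),o["time_s"],o["wrist_force"])
im,d=capture("scene");cv2.imwrite("pics/s6.png",cv2.resize(im[160:330,200:440],None,fx=3.3,fy=3.3))
```

```text
[0.44555174 0.05078731 0.19759709] (np.float64(-0.058015623466352535), np.float64(-0.0013924007461887282), array(0.19759709)) 17.5667 [-0.83871468 -1.22233849  1.39604678]
```

View pics/s6.png

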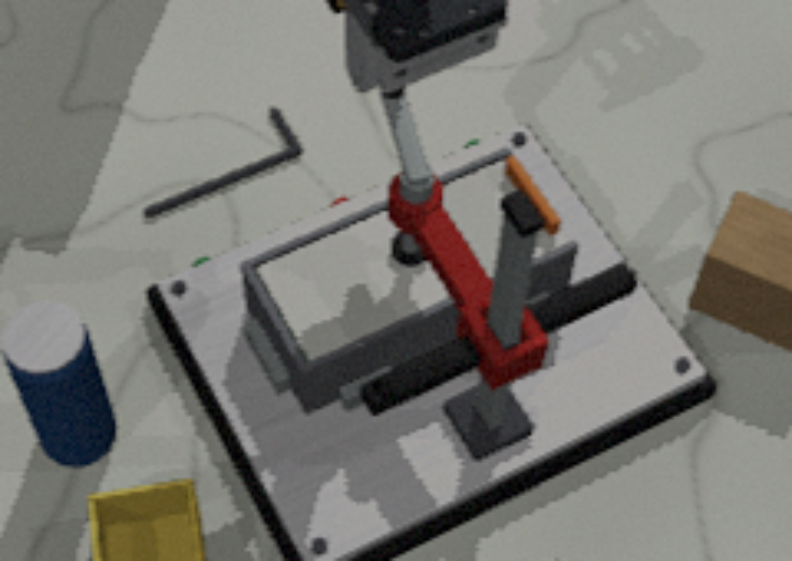

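The crank has followed to about halfway, with its bar pointing up to (390,95). Second half next.

Emit:
move_arm([
  [[0.39,-0.02,0,0,0,0],[0.48,0.1,0,0,0,0],[0.45,0.2,0,0,0,0],[0.4,0.3,0,0,0,0],[0,0,0,0,0,0]],
])

```text
time_s: 18.03
eef_pos: [0.4563, 0.0943, 0.1972]
tool_rot: [-2.084, -2.349, -0.001]
wrist_force: [-0.9, -1.8, 0.3]
width: 0.005
finger_force: 0.6
```

Emit:
move_arm([
  [[0.22,0.26,0,0,0,0],[0.1,0.13,0,0,0,0],[0,0,0,0,0,0]],
])

```text
time_s: 18.28
eef_pos: [0.4647, 0.1022, 0.1971]
tool_rot: [-2.085, -2.349, -0.0]
wrist_force: [-0.5, -0.2, 0.5]
width: 0.005
finger_force: 0.5
```

Run:
```python
from tilt import *
o=get_obs();print(o["eef_pos"],st(o["eef_pos"]),o["time_s"],o["wrist_force"])
```

```text
[0.46467865 0.10223613 0.19705358] (np.float64(-0.032964831738783326), np.float64(0.047446905007995845), array(0.19705358)) 18.2833 [-0.53728335 -0.21893541  0.48432462]
```

Emit:
move_arm([
  [[0.2,0.1,0,0,0,0],[0.06,0.1,0,0,0,0],[0,0,0,0,0,0]],
])

```text
time_s: 18.53
eef_pos: [0.4689, 0.1093, 0.1973]
tool_rot: [-2.086, -2.349, -0.0]
wrist_force: [-1.4, -0.9, -0.6]
width: 0.007
finger_force: 0.5
```

Emit:
move_arm([
  [[0.02,0.1,0,0,0,0],[0,0,0,0,0,0]],
])

```text
time_s: 18.7
eef_pos: [0.4713, 0.1098, 0.1973]
tool_rot: [-2.086, -2.349, -0.0]
wrist_force: [-1.7, -0.0, 0.5]
width: 0.003
finger_force: 0.7
```

Emit:
move_arm([
  [[0.02,0.1,0,0,0,0],[0,0,0,0,0,0]],
])

```text
time_s: 18.87
eef_pos: [0.4738, 0.1106, 0.1973]
tool_rot: [-2.086, -2.349, -0.001]
wrist_force: [-1.9, 1.3, 0.5]
width: 0.003
finger_force: 0.7
```

Emit:
move_arm([
  [[0.02,0.1,0,0,0,0],[0,0,0,0,0,0]],
])

```text
time_s: 19.03
eef_pos: [0.475, 0.1115, 0.1969]
tool_rot: [-2.084, -2.348, 0.002]
wrist_force: [-8.4, 1.1, 2.8]
width: 0.007
finger_force: 4.2
```

The force jump means the end stop. Back off, rise and check.

Emit:
move_arm([
  [[0,0,0,0,0,0],[0,0,0,0,0,0],[0,-0.3,0,0,0,0],[0,-0.4,0,0,0,0],[0,0,-1,0,0,0],[0,0,-1,0,0,0],[0,0,-1,0,0,0],[0,0,-1,0,0,0],[0,0,-1,0,0,0],[0,0,-1,0,0,0],[1,0,0,0,0,0],[1,0,0,0,0,0],[1,0,0,0,0,0],[1,0,0,0,0,0],[1,0,0,0,0,0],[1,0,0,0,0,0],[0,0,0,0,0,0]],
])

```text
time_s: 20.45
eef_pos: [0.4389, 0.2623, 0.3476]
tool_rot: [-2.08, -2.353, -0.003]
wrist_force: [-0.6, -0.3, -0.6]
width: 0.005
finger_force: 0.0
```

Run:
```python
from tilt import *
for n in("scene","top"):
    for i in range(3):
        im,d=capture(n);print(n,slope(n,im,d,.145))
    if n=="scene":cv2.imwrite("pics/s7.png",cv2.resize(im[160:330,200:440],None,fx=3.3,fy=3.3))
    X,Y,Z=st(cloud(n,d));V=im.max(2);m=(V<60)&(abs(X)<.035)&(abs(Y-.06)<.025)&(Z>.2)&(Z<.25)
    if m.any():
        x,y=np.median(X[m]),np.median(Y[m]);print("knob",m.sum(),x,y,np.median(Z[m]),"crank",np.radians(265)-np.arctan2(y,x))
print(get_obs()["wrist_force"])
```

```text
scene (241, array([-0.05495218,  0.15799816]))
scene (237, array([-0.05321347,  0.15797756]))
scene (242, array([-0.04911467,  0.1577045 ]))
knob 77 -4.208716985638645e-05 0.054565349159063956 0.2190994221248218 crank 3.0535548743549095
top (334, array([-0.04627311,  0.15827866]))
top (335, array([-0.05478444,  0.15873648]))
top (335, array([-0.06467669,  0.15909441]))
knob 73 -0.005573688828723883 0.05899746496067623 0.22413650919230965 crank 2.9601323990355475
[-0.81007233 -1.00212942  0.53904741]
```

View pics/s7.png

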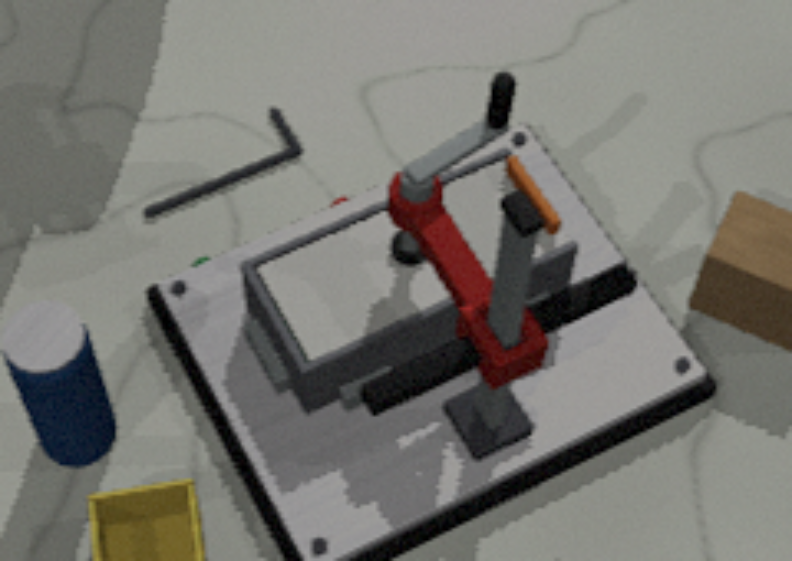

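The knob now stands at (500,100), on the +y side at the end stop. The tilt is about 0.055 rad, the cover is shut and the robot is clear.

```bash
python3 -c "
from rig import *
print(hand_in())"
```

```text
the job is handed in; nothing more can be done
None
```

The job is handed in: the cover is shut, the jaw was pressed down and held at about 0.03 rad before cranking, the crank is at its end stop with the arm now tilted about 0.055 rad, and the robot is clear; pad force could not be measured directly, and the hand-in returned no verdict.

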